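# Open the canister in the anti-turn stand

### The arm

A 6-joint arm with a two-finger parallel gripper is mounted at the origin on a cart in front of the work surface, level with it; the furniture and walls round the work are solid. World frame = base frame: x ahead of the robot, y to its left, z up, the work surface at z = 0. Lengths are in m, angles in rad, forces in N, time in s.
With the tool pointing down it reaches from about 0.325 to 0.775 m from the base axis. Payload 9.3 kg.
Tool frame: the origin (TCP) lies at the very end of the fingers, on their centre line; the grasp point (between the pads) lies 19 mm behind it; z points along the fingers, y is the line along which they close (so a half turn about z gives the same grasp; the last joint's range is limited). The gripper opens to 85 mm and grips with 20 to 120 N. Pads are 22 mm wide; open, the fingers measure 114 mm over their backs; the gripper's body (76 mm by 85 mm) begins 54 mm behind the grasp point. The pads swing forward as they close: fully open they stand 13 mm farther back than shut.
Start: joints at [-1.381, 0.259, 0.021, 1.334, 0, 1.418], TCP at [0.185, -0.518, 0.231] pointing down, gripper open.
Joint ranges: [-3.04, 3.04], [-0.91, 1.82], [-1.04, 1.36], [-1.92, 1.95], [-1.52, 1.45], [-3.14, 3.14]. Speed limits (rad/s): [2.22, 2.22, 2.79, 3.14, 3.14, 3.14].

### API

Orientations are given as [roll, pitch, yaw] about the fixed x, y, z axes, in that order (R = Rz(yaw) Ry(pitch) Rx(roll)).
In Python, from workcell import monitor, get_image, manip gives the robot as it stands.
- The arm moves only by the shell command python3 -m handwheel 'ROWS'. ROWS is JSON, a list that holds one entry, the list of rows, each a list of 5 numbers: the shift along the world's x, y, z in units of 40 mm (1.0 is 40 mm), then the turn about the world's z in degrees, then the finger opening in mm, from 0 to 85.4. In form: [[[dx, dy, dz, spin, jaw], ...]]. A call has 1 to 10 rows; each row shifts and turns the commanded pose from where the row before left it; what a row does not reach is not made up. A row lasts 1/12 s, in which the tool goes at most 41.7 mm and 7.16 degrees, less where a joint would pass 70% of its speed; a pose out of reach is approached as far as the arm can. A call is refused whole if a number of a shift passes 1 or a number of a turn 7.16, either way. A call with a gripper value outside its range is refused whole. The fingers move at their own pace and stop on an object; the grip force is fixed at half the most. Time passes only in rows, so rows that do not move let the fingers close. It gives the time, the measured TCP pose, the force, the opening and the grip force at its end, in the units of the state.
- monitor.get_obs(): the state, without advancing time (a new reading comes with each control period).
- get_image(name): name is "side" or "top" or "wrist"; returns a dict with "frame" (384x512x3 uint8, red, green, blue), "mtx" (3x3 intrinsics, pixels), "eye" and "orientation" of the camera in the world; the wrist camera has in their place "tool_from_camera" (4x4, takes a point from camera to tool coordinates, whose origin is the TCP and whose axes are the flange's). Camera axes: x right, y up, looking along -z (the intrinsics and any distortion apply to the point x, -y, -z); pixel columns grow to the right and rows downward; lengths in m; the calibration is good to about 2 mm. A picture is of the moment at which its call begins: read the wrist's pose just before it. There is no depth.
- manip.hand_in(): hands the job in; it is judged then, once.
The state is a dict: "t": time; "joint_pos": joint angles; "joint_vel": joint speeds; "joint_torque": joint torques, N m; "tool_pos": TCP position; "orientation": TCP orientation; "ft_force": force on the tool from outside, world axes, zero at the start; "torque": the same for the moment, N m; "opening": finger opening in m; "grasp_force": force on a finger pad.
Only numpy, scipy, OpenCV 4.12 (cv2) and the standard library are available. Lean on these libraries where they do the work, as an engineer would, in place of code of your own. Each camera call takes 0.05 s, during which the arm holds its last target. There are 200 camera calls.

### The job

Swing the stand's lock bar a good quarter turn clear of its square nest, then take the square canister by its body, never lifting it by the cap, and set it upright, fully down in the nest. Unscrew the cap in several twists until it comes free, without pulling the canister out of the nest, and lower the cap gently, open side down, onto the middle of the round steel dish. Leave the canister standing in the nest, the bar clear, and the other things on the bench where they are.

Things in the scene. Friction and masses are not known exactly. Their poses are not given: they have to be found in the camera images.
- canister_center (a point): Centre, half-way up, of the body of the loose white plastic canister (about 0.6 kg). Body 62 x 62 mm square, 85 mm tall, flat sides square to this frame's x and y; z is up its axis. A round neck on top carries the cap; 115 mm tall with the cap closed. Grip the body across two flat sides, pads 10 to 20 mm below its shoulder, so that the gripper's body stays above the cap.
- cap_center (a point): Centre, half-way up, of the black ribbed round screw cap: 54 mm across, 28.5 mm tall, about 60 g, open at the bottom, wall 3.4 mm; z is up its axis. Closed, this point is 58 mm above canister_center and the cap's lower edge 1.5 mm above the body's flat shoulder, whose corners reach out beyond the cap.
- nest (a point): Centre of the inner floor of the square nest on the fixed stand (aluminium plate 130 x 150 mm). The floor is 8 mm above the bench; the nest is 70 x 70 mm inside, square to this frame's x and y, walls 6 mm thick and 30 mm high (rim 38 mm above the bench). It keeps the canister from turning by more than about 8 degrees. z is up.
- bar_handle (a point): Middle of the free part of the black upright handle pin (14 mm thick, 50 mm tall, top 94 mm and lower end 44 mm above the bench) at the free end of the stand's flat steel lock bar (14 mm wide, top face 52 mm above the bench); this point is 75 mm above the bench.
- bar_hinge (a point): Point on the bar's upright hinge axis, level with bar_handle and 120 mm from it, over the post at the stand's side (60 mm from the nest's centre).
- bar (a joint): Angle of the lock bar in rad: at 0 it lies right across the nest; it grows counter-clockwise seen from above as the handle pin is swung about the hinge towards the robot, to its stop at 1.75. It stays where it is left (about 0.12 N m of friction).
- dish_floor (a point): Centre of the inner floor of the fixed round steel dish; it stands on a thin mat, its floor is 6 mm above the bench and about 94 mm across, with a low sloping rim 6 mm higher and 112 mm across.
- kapton: Bystander, to be left alone: roll of tape; origin at the centre of its underside.
- tip_box: Bystander, to be left alone: small carton; origin at the centre of its underside.
- paste_jar: Bystander, to be left alone: yellow tub; origin at the centre of its underside.
- clear_jar: Bystander, to be left alone: clear jar; origin at the centre of its underside.
- glue_tube: Bystander, to be left alone: glue tube; origin at the centre of its underside.
- solder_reel: Bystander, to be left alone: solder reel; origin at the centre of its underside.
- canister: The canister as a whole; origin at the centre of its underside, axes as canister_center. Its neck has a right-handed thread of 16.4 mm lead with about 1.5 mm of up-and-down play.
- cap: The cap as a whole; origin at the centre of its lower edge, axes as cap_center. It unscrews counter-clockwise seen from above: a firm click within the first 0.7 rad, then it climbs 2.6 mm per rad and comes off only after about half a turn in all (2.9 to 3.7 rad, as it was left), more than one grasp can turn. Pulled up sooner it jams and lifts the canister with it.
Not all that is in view belongs to the job. Of the things shaped like the cap, the black one is meant.

How it is judged:
On the way, in this order (a step that is already met when the one before it is completed fails the run):
1. the lock bar is swung clear of the nest (past 1.2 rad) (value of joint bar above 1.2 rad), for 0.2 s.
2. the canister stands upright on the nest's floor with its body let go, the bar still clear (horizontal distance between canister_center and nest below 0.008 m and height (world z) of canister_center below 0.0545 m and angle between canister_center's own z axis and vertical below 0.06 rad and value of joint bar above 1.2 rad and contact force between the fingers and canister below 0.5 N), for 0.2 s.
3. the cap is off: lifted 35 mm or more above its closed height while the canister stays seated (horizontal distance between canister_center and nest below 0.008 m and height (world z) of canister_center below 0.0545 m and angle between canister_center's own z axis and vertical below 0.06 rad and z of cap_center in the frame of canister_center above 0.093 m), for 0.1 s.
4. the cap is lowered to within 10 mm of the dish's floor while still held, not dropped (horizontal distance between cap_center and dish_floor below 0.03 m and height (world z) of cap_center below 0.03 m and angle between cap_center's own z axis and vertical below 0.3 rad and contact force between the fingers and cap above 0.3 N), for 0.04 s.
At the end, for the whole second after the job is handed in: The cap stands open side down on the floor of the steel dish, within 30 mm of its centre and level (0.1 rad), at rest; the canister stands upright (0.06 rad) on the nest's floor within 8 mm of its centre, at rest; the lock bar is still past 1.2 rad (horizontal distance between cap_center and dish_floor below 0.03 m and height (world z) of cap_center below 0.026 m and angle between cap_center's own z axis and vertical below 0.1 rad and horizontal distance between canister_center and nest below 0.008 m and height (world z) of canister_center below 0.0545 m and angle between canister_center's own z axis and vertical below 0.06 rad and value of joint bar above 1.2 rad and linear speed of each of cap, canister below 0.02 m/s); the robot touches nothing.
It fails at once if the canister is lifted by its cap (fingers on the cap while the canister is raised more than 15 mm above the bench) (contact force between the fingers and cap above 3 N and height (world z) of canister_center above 0.0575 m).
It fails at once if a bystander is moved by more than 30 mm (distance of any of kapton, tip_box, paste_jar, clear_jar, glue_tube, solder_reel from where it was at the start of the episode above 0.03 m).
It also fails if it takes over 72 s, if anything falls off the work surface, if the arm or the gripper's body presses on something with over 40 N, if the wrist force passes 120 N, or if a joint passes its speed limit or range.

## Working session

There is one attempt and no reset: what is moved stays moved. The work goes in short steps, Python scripts to look and compute and a shell command to move; the robot and the scene stay as the last step left them, time stands still between calls to the robot, and variables do not carry over. Pictures are saved under pics/ and viewed, at most 10 in all, crops included, and the job is handed in when it is done.

```bash
ls; mkdir -p pics; cat > h.py <<'E'
import numpy as np, cv2
from workcell import monitor, get_image, manip
from scipy.spatial.transform import Rotation as R
def cam(name):
    o=monitor.get_obs(); d=get_image(name)
    if name=='wrist':
        T=np.array(d['tool_from_camera']); Rt=R.from_euler('xyz',o['orientation']).as_matrix()
        d['Rw']=Rt@T[:3,:3]; d['e']=Rt@T[:3,3]+np.array(o['tool_pos'])
    else:
        q=np.array(d['orientation']); 
        d['Rw']=q if q.shape==(3,3) else (R.from_euler('xyz',q).as_matrix() if q.size==3 else None); d['e']=np.array(d['eye'])
    return d
def ray(d,u,v,z):
    K=np.array(d['mtx']); p=np.linalg.inv(K)@[u,v,1]; w=d['Rw']@[p[0],-p[1],-p[2]]
    return d['e']+w*(z-d['e'][2])/w[2]
def proj(d,P):
    c=d['Rw'].T@(np.array(P)-d['e']); q=np.array(d['mtx'])@[c[0],-c[1],-c[2]]; return q[:2]/q[2]
def save(d,n,crop=None,s=1):
    im=d['frame'][:,:,::-1]
    if crop: im=im[crop[1]:crop[3],crop[0]:crop[2]]
    cv2.imwrite('pics/'+n,cv2.resize(im,None,fx=s,fy=s))
E
python3 - <<'E'
from h import *
for n in ('top','side','wrist'):
    d=cam(n); save(d,n+'0.png',s=1.5); print({k:v for k,v in d.items() if k!='frame'})
    np.save(n+'0.npy',d['frame'])
print(monitor.get_obs())
E
```

```text
pics
{'mtx': array([[409.20440024,   0.        , 266.40210743],
       [  0.        , 409.20440024, 192.29504228],
       [  0.        ,   0.        ,   1.        ]]), 'eye': array([ 0.46108236, -0.25172538,  1.00197867]), 'orientation': array([ 0.09832211, -0.00524587, -1.59740736]), 'Rw': array([[-0.02660753,  0.99483163, -0.09799011],
       [-0.99963219, -0.02596461,  0.0078306 ],
       [ 0.00524585,  0.09816242,  0.99515658]]), 'e': array([ 0.46108236, -0.25172538,  1.00197867])}
{'mtx': array([[438.75689022,   0.        , 259.93890591],
       [  0.        , 438.75689022, 197.31467306],
       [  0.        ,   0.        ,   1.        ]]), 'eye': array([ 0.0496064 , -1.28411206,  0.54907304]), 'orientation': array([ 1.2017065 , -0.00165997, -0.45506282]), 'Rw': array([[ 0.89823218,  0.1571731 , -0.41045775],
       [-0.43951814,  0.32473317, -0.83747966],
       [ 0.00165997,  0.93265481,  0.36076621]]), 'e': array([ 0.0496064 , -1.28411206,  0.54907304])}
{'mtx': array([[291.41620892,   0.        , 252.22392751],
       [  0.        , 291.41620892, 191.96990374],
       [  0. 
[... 595 characters left out ...]
37256873])}
{'t': 0.15, 'joint_pos': array([-1.38061198e+00,  2.59084142e-01,  2.09565248e-02,  1.33365652e+00,
        1.49715747e-05,  1.41820160e+00]), 'joint_vel': array([-0.00089569, -0.00257401,  0.00159515,  0.0014327 , -0.00075528,
        0.0001306 ]), 'joint_torque': array([ 2.19908507e-03, -5.55970216e+01,  3.44661283e+01,  1.13970056e-02,
       -1.96044107e-04, -2.06057507e-05]), 'tool_pos': array([ 0.18482541, -0.51781912,  0.23080151]), 'orientation': array([-3.14061860e+00, -1.64948044e-04,  3.42778982e-01]), 'ft_force': array([ 0.50079598, -0.34950254, -1.05952814]), 'torque': array([-0.00142281,  0.04101554, -0.0299398 ]), 'grasp_force': 0.0, 'opening': 0.08521465316480417}
```

View pics/top0.png

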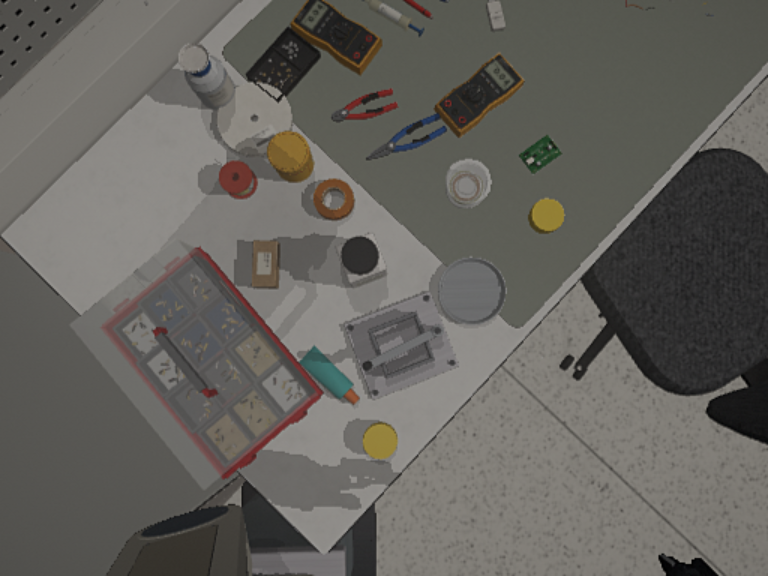

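View pics/side0.png

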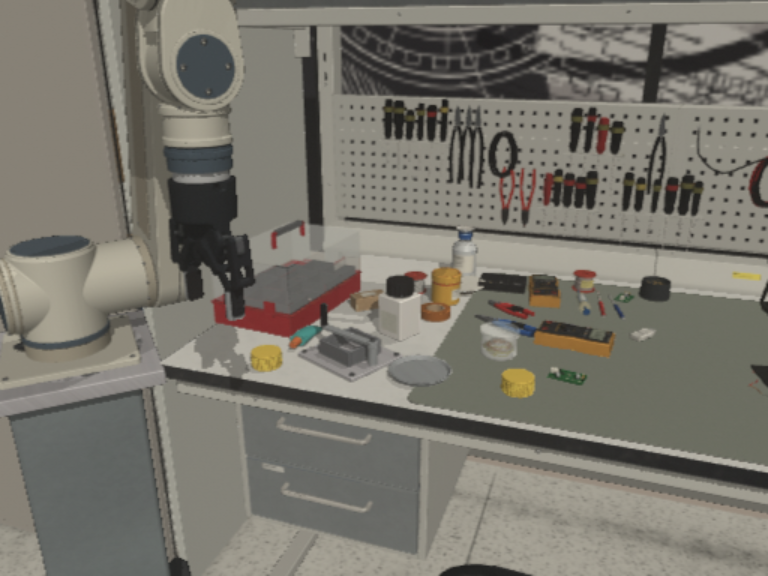

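The top view shows the black cap on the canister at about (360,255) in the 1.5x picture, the stand at (400,345) with the handle pin at (368,366), and the dish at (472,291). Next I'll zoom in on the stand and the canister.

```bash
python3 - <<'E'
from h import *
im=np.load('top0.npy')[140:280,200:350]
im=np.clip(im.astype(float)*1.6,0,255).astype(np.uint8)
cv2.imwrite('pics/topc.png',cv2.resize(im[:,:,::-1],(750,600)if 0 else None,fx=4.2,fy=4.2,interpolation=cv2.INTER_CUBIC))
E
```

```text
(no output)
```

View pics/topc.png

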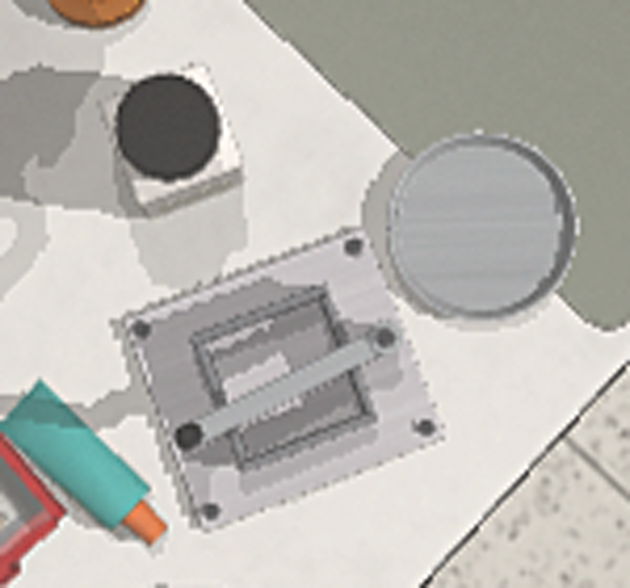

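The crop shows these points (4.2x crop pixels):
- cap top: (167,127)
- nest rim corners: (195,340), (325,288), (372,415), (245,465)
- handle top: (188,435)
- hinge: (387,338)
- dish: (482,226)
- canister shoulder corners: about (198,67), (240,168)

```bash
python3 - <<'E'
from h import *
d=cam('top')
f=lambda u,v,z: ray(d,u/4.2+200-.4,v/4.2+140-.4,z)[:2]
A=lambda p,q: np.degrees(np.arctan2(*(q-p)[::-1]))
print('cap',f(167,127,.115))
c=[f(198,67,.085),f(240,168,.085),f(150,200,.085)]
print('can',c,A(c[1],c[0]),A(c[1],c[2]))
n=[f(*p,.038) for p in[(195,340),(325,288),(372,415),(245,465)]]
print('nest',np.mean(n,0),A(n[1],n[0]),A(n[2],n[3]),A(n[3],n[0]),A(n[2],n[1]),[np.linalg.norm(n[i]-n[i-1]) for i in range(4)])
s=[f(*p,.008) for p in[(141,329),(352,247),(426,428),(210,511)]]
print('screws',np.mean(s,0),A(s[1],s[0]),A(s[3],s[0]),A(s[2],s[3]),A(s[2],s[1]))
h,g=f(188,435,.094),f(387,338,.055); print('handle',h,'hinge',g,np.linalg.norm(h-g),A(g,h))
print('dish',f(482,226,.01))
o=monitor.get_obs(); print(o['tool_pos'],o['orientation'])
E
```

```text
cap [ 0.59934901 -0.20084197]
can [array([ 0.63636958, -0.21653409]), array([ 0.58074334, -0.23789989]), array([ 0.5646934, -0.1892087])] 21.011565738545524 108.24362550176873
nest [ 0.46873499 -0.25905659] 110.28932048100697 109.7948975998767 20.55238972142461 18.64157270326511 [np.float64(0.07481967440352741), np.float64(0.07845879915303715), np.float64(0.07550546888449403), np.float64(0.07594696507437018)]
screws [ 0.46817418 -0.25815917] 109.76444419595545 19.654751971475303 109.28743905953108 20.451848783294587
handle [ 0.4392181  -0.20735667] hinge [ 0.48831709 -0.31599721] 0.11922029251443239 114.3201079784112
dish [ 0.55298232 -0.37628928]
[ 0.18481994 -0.51783084  0.230878  ] [-3.14072741e+00 -1.45898382e-04  3.42749732e-01]
```

```bash
python3 -m handwheel '[[[0.45,0.55,0,6.7,40],[0.45,0.55,0,6.7,40],[0.45,0.55,0,6.7,40],[0.45,0.55,0,6.7,40],[0.45,0.55,0,6.7,40],[0.45,0.55,0,6.7,40],[0.45,0.55,0,6.7,40]]]'; python3 -m handwheel '[[[0.45,0.55,0,6.7,40],[0.45,0.55,0,6.7,40],[0.45,0.55,0,6.7,40],[0.45,0.55,0,6.7,40],[0.45,0.55,0,6.7,40],[0.45,0.55,0,6.7,40],[0.45,0.55,0,6.7,40],[0,0,0,0,40],[0,0,0,0,40]]]'
python3 - <<'E'
from h import *
d=cam('wrist'); save(d,'w1.png',s=1.5); o=monitor.get_obs(); print(o['tool_pos'],o['orientation'],o['joint_pos'],o['ft_force'])
print(proj(d,[.4392,-.2074,.094])*1.5,proj(d,[.4685,-.2585,.038])*1.5)
E
```

```text
t: 0.78
tool_pos: [0.3114, -0.3628, 0.2312]
orientation: [-3.142, -0.0, 1.167]
ft_force: [0.2, 0.1, -0.7]
opening: 0.04
grasp_force: 0.0
t: 1.53
tool_pos: [0.4374, -0.2089, 0.2311]
orientation: [-3.141, -0.0, 1.982]
ft_force: [-1.5, -0.5, -0.6]
opening: 0.0398
grasp_force: 0.0
[ 0.43695214 -0.20965736  0.23112979] [-3.14119557e+00 -1.48192205e-04  1.98007914e+00] [-6.20572301e-01  1.47346613e-01 -1.23480659e-01  1.30030056e+00
 -2.64077408e-04  5.40941228e-01] [-0.752074   -0.79181133 -0.36424456]
[382.10920587 271.38673429] [389.15598941 322.61917991]
```

View pics/w1.png

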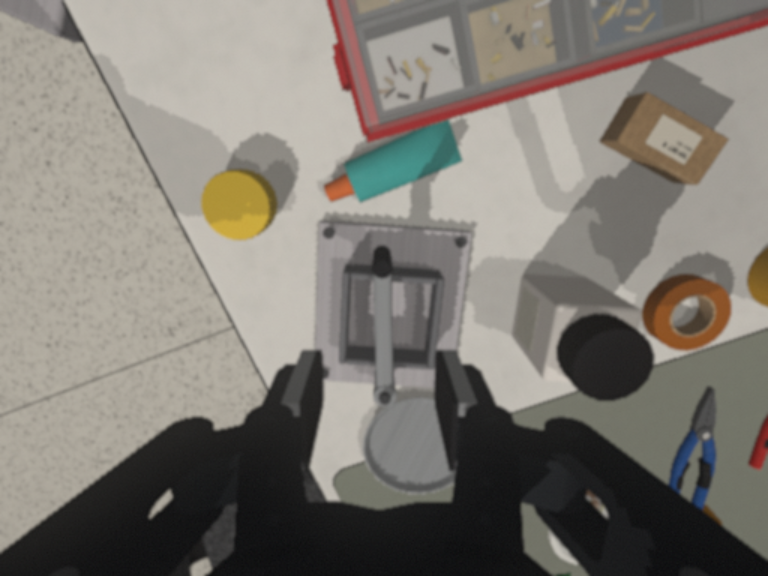

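The wrist view shows the pin around (382,262), right where predicted, and the nest centre at about (391,316). I'll descend so the fingers straddle the pin.

```bash
python3 -m handwheel '[[[0.06,0.08,-0.6,0,40],[0,0,-0.6,0,40],[0,0,-0.6,0,40],[0,0,-0.6,0,40],[0,0,-0.6,0,40],[0,0,-0.6,0,40],[0,0,-0.6,0,40],[0,0,0,0,24],[0,0,0,0,24],[0,0,0,0,24]]]'
python3 - <<'E'
from h import *
H=np.array([.4885,-.3155]); a=np.radians(114+6*np.arange(15)); p=H+.12*np.c_[np.cos(a),np.sin(a)]
print(np.round(np.diff(p,axis=0)/.04,2).tolist(), p[-1])
E
```

```text
t: 2.42
tool_pos: [0.4394, -0.2077, 0.0644]
orientation: [3.141, 0.001, 1.978]
ft_force: [0.4, 0.1, 0.7]
opening: 0.0242
grasp_force: 0.0
[[-0.28, -0.14], [-0.26, -0.17], [-0.24, -0.2], [-0.22, -0.22], [-0.2, -0.24], [-0.17, -0.26], [-0.14, -0.28], [-0.11, -0.29], [-0.08, -0.3], [-0.05, -0.31], [-0.02, -0.31], [0.02, -0.31], [0.05, -0.31], [0.08, -0.3]] [ 0.37437322 -0.35258204]
```

```bash
python3 -m handwheel '[[[-0.28,-0.14,0,6,24],[-0.26,-0.17,0,6,24],[-0.24,-0.2,0,6,24],[-0.22,-0.22,0,6,24],[-0.2,-0.24,0,6,24],[-0.17,-0.26,0,6,24],[-0.14,-0.28,0,6,24]]]'
python3 -m handwheel '[[[-0.11,-0.29,0,6,24],[-0.08,-0.3,0,6,24],[-0.05,-0.31,0,6,24],[-0.02,-0.31,0,6,24],[0.02,-0.31,0,6,24],[0.05,-0.31,0,6,24],[0.08,-0.3,0,6,24],[0,0,0,0,40],[0,0,0,0,40],[0,0,0,0,40]]]'
python3 - <<'E'
from h import *
d=cam('top'); save(d,'t2.png',crop=(180,120,360,330),s=2.8)
E
```

```text
t: 3.0
tool_pos: [0.3791, -0.2683, 0.0653]
orientation: [-3.141, 0.003, 2.718]
ft_force: [1.3, 1.0, -0.4]
opening: 0.0239
grasp_force: 0.6
t: 3.83
tool_pos: [0.3744, -0.3522, 0.0641]
orientation: [-3.141, 0.0, -2.841]
ft_force: [0.1, 0.1, -0.6]
opening: 0.0401
grasp_force: 0.0
```

View pics/t2.png

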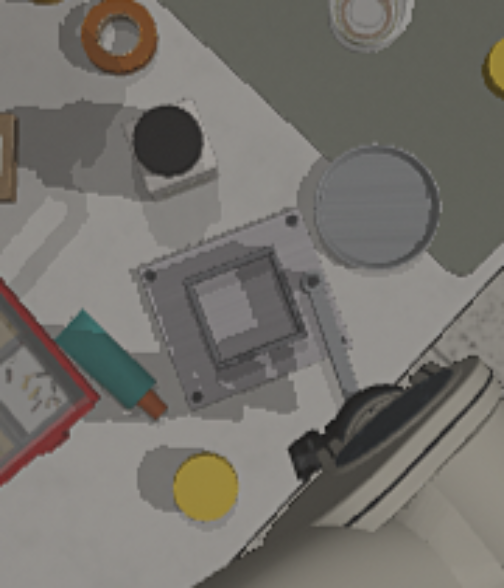

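The bar now lies at about 89° from its start, clear of the nest, and nothing else has been disturbed. Next I'll rise and go over the canister.

```bash
python3 -m handwheel '[[[0,0,0.8,0,40],[0,0,0.8,0,40],[0,0,0.8,0,40],[0,0,0.8,0,40],[0,0,0.8,0,40],[0.43,0.29,0.4,-6.7,85],[0.43,0.29,0,-6.7,85],[0.43,0.29,0,-6.7,85],[0.43,0.29,0,-6.7,85],[0.43,0.29,0,-6.7,85]]]'
python3 -m handwheel '[[[0.43,0.29,0,-6.7,85],[0.43,0.29,0,-6.7,85],[0.43,0.29,0,-6.7,85],[0.43,0.29,0,-6.7,85],[0.43,0.29,0,-6.7,85],[0.43,0.29,0,-6.7,85],[0.43,0.29,0,-6.7,85],[0.43,0.29,0,-6.7,85],[0,0,0,0,85],[0,0,0,0,85]]]'
python3 - <<'E'
from h import *
d=cam('wrist'); save(d,'w3.png',s=1.5); o=monitor.get_obs(); print(o['tool_pos'],o['orientation'])
np.save('w3.npy',d['frame'])
print(proj(d,[.598,-.201,.115])*1.5)
t=np.radians(20);
for sx,sy in[(1,1),(1,-1),(-1,-1),(-1,1)]:
  x,y=.031*sx,.031*sy
  print(proj(d,[.598+x*np.cos(t)-y*np.sin(t),-.201+x*np.sin(t)+y*np.cos(t),.085])*1.5)
E
```

```text
t: 4.72
tool_pos: [0.461, -0.2931, 0.2398]
orientation: [-3.141, 0.0, 2.854]
ft_force: [0.5, 0.3, 0.0]
opening: 0.0851
grasp_force: 0.0
t: 5.55
tool_pos: [0.5982, -0.2004, 0.2391]
orientation: [-3.141, -0.0, 1.928]
ft_force: [-0.7, 0.1, 0.1]
opening: 0.0849
grasp_force: 0.0
[ 0.59769042 -0.20103134  0.2392618 ] [-3.14107339e+00 -2.05169341e-04  1.92844384e+00]
[378.20702492 278.45175944]
[424.4052806  222.66982358]
[420.98089229 308.85958141]
[334.73846956 308.14328311]
[332.83878199 221.87120212]
```

View pics/w3.png

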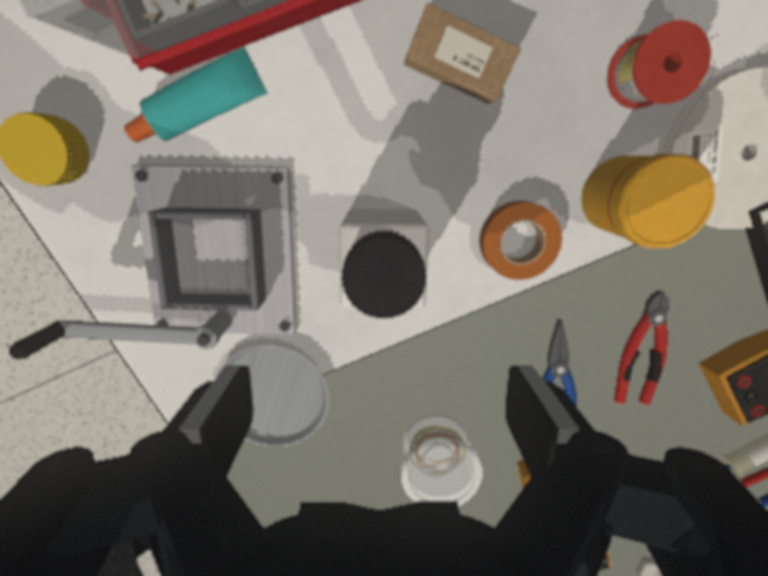

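The cap is centred at (384,274). The canister's sides run along columns 342 to 427, square to the picture. The nest rim's outer corners are near (150,208), (263,207), (266,306), (160,308), and the bar is well clear.

```bash
python3 - <<'E'
from h import *
d=cam('wrist'); o=monitor.get_obs(); print(o['tool_pos'],o['orientation'])
f=lambda u,v,z: ray(d,u/1.5,v/1.5,z)[:2]
g=cv2.cvtColor(d['frame'],cv2.COLOR_RGB2GRAY)
m=(g<50).astype(np.uint8); m[215:]=0
for c in cv2.findContours(m,0,2)[0]:
    if cv2.contourArea(c)>1000:
        (u,v),r=cv2.minEnclosingCircle(c); print(u*1.5,v*1.5,r*1.5,ray(d,u,v,.115)[:2])
n=[f(*p,.038) for p in[(150,208),(263,207),(266,306),(160,308)]]
A=lambda p,q: np.degrees(np.arctan2(*(q-p)[::-1]))
print('nest',np.mean(n,0),[np.linalg.norm(n[i]-n[i-1]) for i in range(4)],A(n[0],n[1]),A(n[3],n[2]),A(n[3],n[0]),A(n[2],n[1]))
print('shoulder far edge yaw',A(f(342,224,.085),f(427,223,.085)))
E
```

```text
[ 0.59742791 -0.20145451  0.23941947] [-3.14121411e+00 -1.77391525e-05  1.92776061e+00]
384.75 272.6590805053711 41.666001319885254 [ 0.60007573 -0.19670688]
nest [ 0.47249655 -0.25451682] [np.float64(0.08268283216787105), np.float64(0.08795901085072108), np.float64(0.08165087460013322), np.float64(0.08851022880372404)] 21.01289556974025 21.661248748160723 107.46601880185939 107.80463067892613
shoulder far edge yaw 21.187032897595824
```

```bash
python3 -m handwheel '[[[0.06,0.055,-0.6,0,85],[0,0,-0.6,0,85],[0,0,-0.6,0,85],[0,0,-0.6,0,85],[0,0,-0.6,0,85],[0,0,-0.6,0,85],[0,0,-0.6,0,85],[0,0,-0.35,0,85],[0,0,-0.2,0,85],[0,0,0,0,85]]]'
python3 -m handwheel '[[[0,0,0,0,50],[0,0,0,0,50],[0,0,0,0,50],[0,0,0,0,50],[0,0,0,0,50],[0,0,0,0,50]]]'
python3 -m handwheel '[[[0,0,0.1,0,50],[0,0,0.2,0,50],[0,0,0.3,0,50],[0,0,0.4,0,50],[0,0,0,0,50]]]'
```

```text
t: 6.48
tool_pos: [0.5991, -0.1996, 0.048]
orientation: [-3.14, -0.002, 1.926]
ft_force: [-0.2, -1.0, 0.2]
opening: 0.0847
grasp_force: 0.0
t: 6.98
tool_pos: [0.6018, -0.1999, 0.0515]
orientation: [3.139, 0.003, 1.926]
ft_force: [0.7, 0.4, 6.8]
opening: 0.0611
grasp_force: 66.0
t: 7.4
tool_pos: [0.6014, -0.1999, 0.0923]
orientation: [3.139, 0.003, 1.926]
ft_force: [0.7, -0.5, -6.7]
opening: 0.0613
grasp_force: 64.8
```

```bash
python3 - <<'E'
from h import *
d=cam('top')
n=[ray(d,u/2.8+180,v/2.8+120,.038)[:2] for u,v in[(185,285),(268,247),(305,333),(223,370)]]
print(np.mean(n,0), ray(d,168/2.8+180,140/2.8+120,.115)[:2])
# floor white patch / screws centre
s=[ray(d,u/2.8+180,v/2.8+120,.008)[:2] for u,v in[(151,275),(292,221),(197,397)]]
print((s[1]+s[2])/2)
E
python3 -m handwheel '[[[0,0,0.6,0,50],[0,0,0.4,0,50],[-0.2,-0.1,0,0,50],[-0.4,-0.18,0,0,50],[-0.5,-0.22,0,0,50],[-0.5,-0.22,0,0,50],[-0.5,-0.22,0,0,50],[-0.5,-0.22,0,0,50],[-0.4,-0.18,0,0,50],[-0.2,-0.1,0,0,50]]]'
python3 -m handwheel '[[[0,0,0,0,50],[0,0,0,0,50],[0,0,0,0,50]]]'
python3 - <<'E'
from h import *
for n in('top','wrist','side'):
    d=cam(n); np.save('n_'+n,d['frame']); 
    save(d,'n_%s.png'%n,crop={'side':(160,150,320,270),'top':(180,120,360,290),'wrist':None}[n],s={'side':3,'top':3,'wrist':1}[n])
a=cv2.imread('pics/n_side.png');b=cv2.imread('pics/n_top.png')
w=cv2.imread('pics/n_wrist.png')
c=np.zeros((600,800,3),np.uint8); f=lambda i,W,H:cv2.resize(i,(W,H))
c[:300,:400]=f(a,400,300); c[:378,400:]=f(b,400,378); c[300:,:400]=f(w,400,300)
cv2.imwrite('pics/n_all.png',np.clip(c*1.4,0,255).astype(np.uint8)); print(monitor.get_obs()['tool_pos'])
E
```

```text
[ 0.46660856 -0.25972299] [ 0.59895496 -0.20223071]
[ 0.46699923 -0.25964063]
t: 8.28
tool_pos: [0.4695, -0.2572, 0.1277]
orientation: [-3.14, -0.002, 1.925]
ft_force: [-0.1, 0.4, -6.2]
opening: 0.061
grasp_force: 65.1
t: 8.53
tool_pos: [0.4727, -0.2568, 0.1288]
orientation: [3.142, -0.0, 1.926]
ft_force: [0.1, 0.3, -7.1]
opening: 0.0611
grasp_force: 65.1
[ 0.47298879 -0.25667416  0.12896664]
```

View pics/n_all.png

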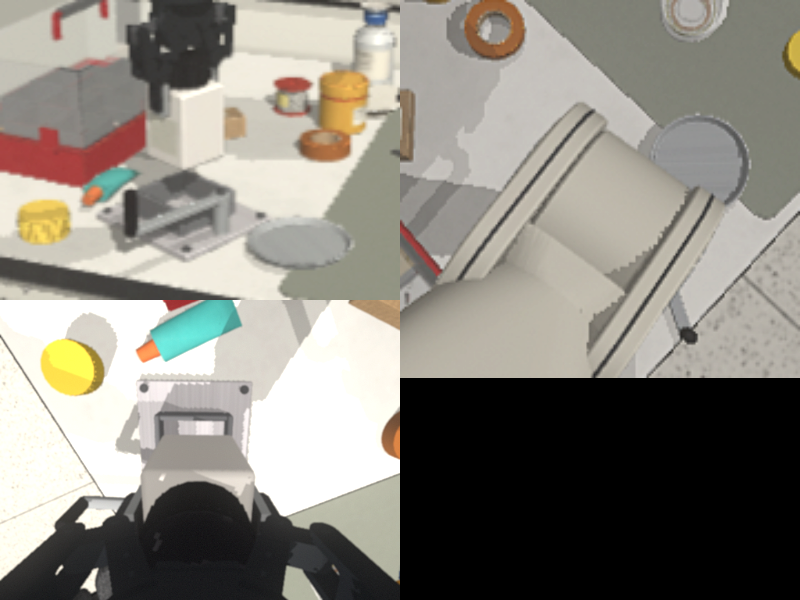

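The wrist view (bottom left) shows the canister hanging at columns 162 to 238, and the nest behind it at 157 to 231. That puts it about 3 mm too far to the right, so I'll refine numerically.

```bash
python3 - <<'E'
from h import *
d=cam('wrist'); g=cv2.cvtColor(np.load('n_wrist.npy'),cv2.COLOR_RGB2GRAY).astype(int)
for r in (102,145,152,160,168,176,180,186,194,200,210): print(r,g[r,170:345:3].tolist())
for c in (220,255,290): print(c,g[130:240:2,c].tolist())
E
```

```text
102 [210, 204, 156, 133, 126, 119, 127, 137, 127, 134, 127, 138, 127, 133, 132, 128, 131, 127, 139, 127, 131, 128, 137, 125, 139, 126, 137, 139, 137, 126, 138, 149, 137, 141, 138, 149, 137, 149, 146, 149, 146, 144, 151, 144, 148, 143, 152, 144, 153, 154, 152, 155, 152, 154, 155, 156, 155, 154, 156]
145 [126, 126, 119, 146, 149, 152, 152, 152, 150, 148, 113, 63, 59, 62, 60, 60, 61, 60, 59, 58, 60, 60, 59, 60, 60, 58, 60, 58, 58, 60, 59, 58, 59, 60, 60, 58, 61, 60, 61, 72, 63, 78, 127, 132, 134, 133, 133, 143, 178, 181, 143, 199, 209, 209, 209, 209, 211, 210, 209]
152 [127, 127, 119, 146, 149, 153, 151, 154, 149, 115, 100, 77, 101, 105, 105, 105, 104, 105, 105, 104, 103, 105, 103, 104, 104, 103, 72, 66, 66, 70, 76, 81, 82, 84, 84, 84, 84, 85, 86, 85, 74, 82, 88, 127, 130, 133, 133, 135, 176, 173, 163, 211, 211, 208, 210, 211, 211, 212, 212]
160 [127, 126, 142, 154, 148, 151, 151, 155, 148, 136, 99, 79, 56, 78, 104, 103, 104, 103, 102, 101, 146, 147, 149, 152, 148, 150, 148, 167, 173, 174, 177, 175, 176, 171, 165, 151, 152, 156, 154, 95, 62, 84, 90, 130, 131, 133, 132, 159, 179, 168, 17
[... 2243 characters left out ...]
 108, 106, 106, 106, 107, 108, 107, 107, 107, 107, 108, 108, 108, 108, 108, 106, 108, 108, 107, 108, 108, 110, 118, 125, 127, 127, 129, 130, 129, 129, 130, 130, 110]
255 [128, 129, 127, 126, 116, 104, 95, 65, 60, 75, 83, 68, 107, 168, 171, 171, 170, 171, 169, 170, 170, 148, 107, 106, 106, 105, 108, 108, 105, 107, 106, 107, 107, 107, 106, 108, 108, 107, 108, 106, 108, 108, 106, 110, 123, 136, 139, 127, 127, 129, 124, 70, 25, 27, 24]
290 [137, 135, 135, 135, 135, 135, 123, 80, 61, 66, 75, 74, 66, 61, 60, 62, 61, 62, 62, 65, 65, 80, 107, 109, 107, 109, 109, 108, 108, 109, 109, 108, 109, 108, 108, 107, 108, 108, 109, 109, 108, 108, 108, 111, 124, 137, 146, 150, 156, 160, 163, 162, 160, 140, 129]
```

```bash
python3 - <<'E'
from h import *
d=cam('wrist'); o=monitor.get_obs(); t=o['tool_pos']; y=o['orientation'][2]; a=np.array([np.cos(y),np.sin(y)])
for nm,u,v,z,off in [('can',252,173,.0775,31),('rim',248,138,.038,41),('rimin',248,143,.038,35)]:
    p=ray(d,u,v,z)[:2]; print(nm,p,'centre along toolx rel TCP mm', (p-t[:2])@a*1e3-off)
p=[ray(d,u,102-22,.008)[:2] for u in (1,)]
print(t,np.degrees(y))
E
```

```text
can [ 0.46244041 -0.22952483] centre along toolx rel TCP mm -1.9161427970637561
rim [ 0.45283812 -0.21285515] centre along toolx rel TCP mm 7.05456241977911
rimin [ 0.45419455 -0.21654932] centre along toolx rel TCP mm 9.119264082883547
[ 0.47288619 -0.25667014  0.12905478] 110.38961431306812
```

```bash
python3 -m handwheel '[[[-0.085,0,0,0,50],[0,0,0,0,50],[0,0,-0.3,0,50],[0,0,-0.3,0,50],[0,0,-0.2,0,50],[0,0,-0.1,0,50],[0,0,-0.1,0,50],[0,0,-0.1,0,50],[0,0,-0.1,0,50]]]'
python3 - <<'E'
from h import *
d=cam('side'); print(monitor.get_obs()['tool_pos'],monitor.get_obs()['ft_force'])
E
```

```text
t: 9.53
tool_pos: [0.4693, -0.2572, 0.0813]
orientation: [3.141, 0.001, 1.926]
ft_force: [-0.1, -0.4, -6.5]
opening: 0.0606
grasp_force: 65.1
[ 0.46894286 -0.25691998  0.0805351 ] [-0.74778437  0.26249673 -7.71401204]
```

```bash
python3 -m handwheel '[[[0,0,-0.1,0,50],[0,0,-0.1,0,50],[0,0,-0.1,0,50],[0,0,-0.1,0,50],[0,0,-0.06,0,50]]]';python3 -m handwheel '[[[0,0,-0.04,0,50],[0,0,-0.04,0,50],[0,0,0,0,50]]]'
```

```text
t: 10.0
tool_pos: [0.4689, -0.2569, 0.0623]
orientation: [-3.141, -0.0, 1.926]
ft_force: [-0.5, 0.2, -6.2]
opening: 0.0608
grasp_force: 65.2
t: 10.25
tool_pos: [0.4691, -0.257, 0.0597]
orientation: [3.142, 0.0, 1.926]
ft_force: [-0.4, 0.7, -6.3]
opening: 0.0614
grasp_force: 65.1
```

Not quite on the floor yet, so I'll lower the last millimetres in small steps.

```bash
python3 -m handwheel '[[[0,0,-0.03,0,50],[0,0,0,0,50]]]';python3 -m handwheel '[[[0,0,-0.03,0,50],[0,0,0,0,50]]]';python3 -m handwheel '[[[0,0,-0.03,0,50],[0,0,0,0,50]]]'
```

```text
t: 10.42
tool_pos: [0.4692, -0.2571, 0.0595]
orientation: [3.141, 0.001, 1.926]
ft_force: [-4.7, 1.9, 5.1]
opening: 0.061
grasp_force: 66.3
t: 10.58
tool_pos: [0.4691, -0.2571, 0.0594]
orientation: [3.141, 0.002, 1.926]
ft_force: [-6.8, 5.0, 17.5]
opening: 0.0609
grasp_force: 68.1
t: 10.75
tool_pos: [0.4691, -0.2571, 0.0594]
orientation: [3.14, 0.003, 1.926]
ft_force: [-11.0, 7.8, 30.9]
opening: 0.0612
grasp_force: 69.6
```

It's seated: z = 0.0595 as expected, and the push-back is rising. I'll release, rise and look.

```bash
python3 -m handwheel '[[[0,0,0.06,0,85],[0,0,0,0,85],[0,0,0,0,85],[0,0,0,0,85],[0,0,0,0,85],[0,0,0.4,0,85],[0,0,0.8,0,85],[0,0,0.8,0,85],[0,0,0.8,0,85],[0,0,0.4,0,85]]]'
python3 -m handwheel '[[[0,0,0.2,0,85],[0,0,0,0,85],[0,0,0,0,85]]]'
python3 - <<'E'
from h import *
d=cam('wrist'); o=monitor.get_obs(); t=o['tool_pos']; print(t,o['orientation'])
save(d,'w4.png',crop=(120,80,400,290),s=2.8)
g=cv2.cvtColor(d['frame'],cv2.COLOR_RGB2GRAY); m=(g<50).astype(np.uint8); m[:, :150]=0
for c in cv2.findContours(m,0,2)[0]:
    if cv2.contourArea(c)>400:
        (u,v),r=cv2.minEnclosingCircle(c); print(u,v,r,cv2.contourArea(c),ray(d,u,v,.123)[:2],proj(d,[t[0],t[1],.123]))
E
```

```text
t: 11.58
tool_pos: [0.4699, -0.2576, 0.19]
orientation: [3.14, 0.003, 1.926]
ft_force: [0.7, 0.2, 0.6]
opening: 0.085
grasp_force: 0.0
t: 11.83
tool_pos: [0.4689, -0.2569, 0.1935]
orientation: [-3.141, -0.001, 1.926]
ft_force: [-0.7, 0.7, -0.6]
opening: 0.0853
grasp_force: 0.0
[ 0.46862518 -0.25668337  0.19293609] [-3.14041854e+00 -1.84740441e-03  1.92578597e+00]
330.5 321.0 190.8514862060547 24278.0 [ 0.57151681 -0.33551863] [252.32475251 203.72672352]
252.5 200.0 35.28820037841797 3571.0 [ 0.46769465 -0.25378912] [252.32475251 203.72672352]
```

View pics/w4.png

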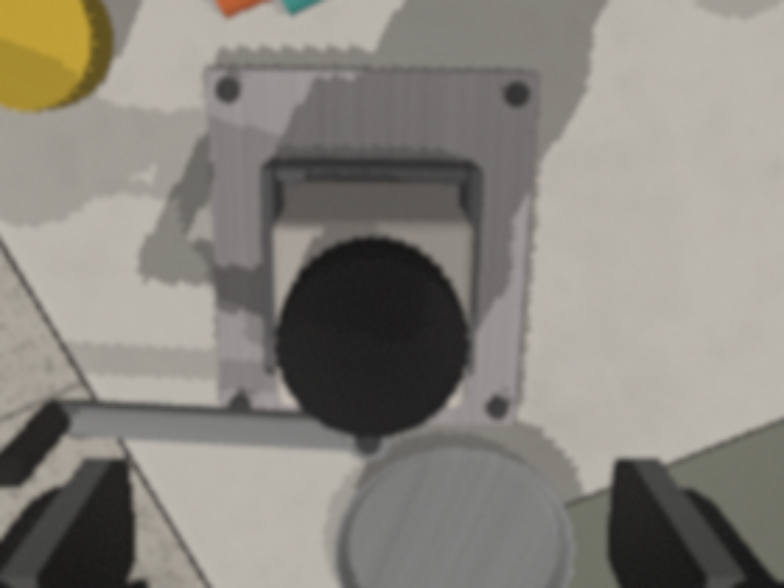

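The canister sits square in the nest, with the cap at (252.5,200) in raw pixels and the bar and dish clear. I'll turn back to wind up range, lower onto the cap and grip.

```bash
python3 -m handwheel '[[[0,0.03,-0.2,-7,85],[0,0,-0.2,-7,85],[0,0,-0.2,-7,85],[0,0,-0.2,-7,85],[0,0,-0.2,-7,85],[0,0,-0.2,-7,85],[0,0,-0.2,-7,85],[0,0,-0.2,-7,85],[0,0,-0.2,-7,85],[0,0,-0.2,-7,85]]]'
python3 -m handwheel '[[[0,0,-0.2,-7,85],[0,0,-0.15,-7,85],[0,0,-0.05,-6,85],[0,0,0,0,45],[0,0,0,0,45],[0,0,0,0,45],[0,0,0,0,45],[0,0,0,0,45],[0,0,0,0,45]]]'
python3 -c "
from h import *
o=monitor.get_obs();print(o['joint_pos'],o['torque'],np.degrees(o['orientation']))"
```

```text
t: 12.72
tool_pos: [0.4683, -0.2552, 0.1122]
orientation: [-3.139, 0.001, 0.698]
ft_force: [-0.4, -0.8, 0.3]
opening: 0.085
grasp_force: 0.0
t: 13.47
tool_pos: [0.4691, -0.2559, 0.0986]
orientation: [3.141, -0.0, 0.356]
ft_force: [-0.2, -2.1, -0.6]
opening: 0.0526
grasp_force: 62.8
[-6.56452042e-01  3.06256200e-01 -2.62973357e-01  1.00119244e+00
 -8.86669422e-05  2.12917202e+00] [-0.37484179 -0.15549331  0.00438221] [ 1.79979118e+02 -7.05455359e-03  2.03954986e+01]
```

```bash
for i in 1 2; do python3 -m handwheel '[[[0,0,0.006,5,45],[0,0,0.006,5,45],[0,0,0.006,5,45],[0,0,0.006,5,45],[0,0,0.006,5,45],[0,0,0.006,5,45],[0,0,0.006,5,45],[0,0,0.006,5,45],[0,0,0.006,5,45],[0,0,0.006,5,45]]]'; python3 -c "
from h import *
o=monitor.get_obs();print(o['torque'],np.degrees(o['orientation']))"; done
```

```text
t: 14.3
tool_pos: [0.469, -0.2555, 0.1009]
orientation: [-3.141, -0.0, 1.233]
ft_force: [-0.1, -1.1, -0.5]
opening: 0.0526
grasp_force: 63.0
[-0.04270997 -0.10056563 -0.06042622] [-1.79985737e+02 -2.27823010e-02  7.06367650e+01]
t: 15.13
tool_pos: [0.4689, -0.2555, 0.1032]
orientation: [3.142, -0.001, 2.106]
ft_force: [0.7, -0.1, -0.3]
opening: 0.0528
grasp_force: 63.0
[-0.06333559  0.00929457 -0.01324496] [ 1.79997701e+02 -3.53206452e-02  1.20637217e+02]
```

```bash
python3 -m handwheel '[[[0,0,0.006,5,45],[0,0,0.006,5,45],[0,0,0.006,5,45],[0,0,0.006,5,45],[0,0,0.006,5,45],[0,0,0.006,5,45],[0,0,0,0,85],[0,0,0,0,85],[0,0,0,0,85],[0,0,0,0,85]]]'
python3 -c "
from h import *
d=cam('wrist');save(d,'w5.png');o=monitor.get_obs();print(o['torque'],o['tool_pos'],np.degrees(o['orientation']))
g=cv2.cvtColor(d['frame'],cv2.COLOR_RGB2GRAY);print(g[205:330:4,252].tolist())"
for i in 1 2; do python3 -m handwheel '[[[0,0,0,-6.5,85],[0,0,0,-6.5,85],[0,0,0,-6.5,85],[0,0,0,-6.5,85],[0,0,0,-6.5,85],[0,0,0,-6.5,85],[0,0,0,-6.5,85],[0,0,0,-6.5,85],[0,0,0,-6.5,85],[0,0,0,-6.5,85]]]'; done
python3 -m handwheel '[[[0,0,0,0,45],[0,0,0,0,45],[0,0,0,0,45],[0,0,0,0,45],[0,0,0,0,45]]]'
```

```text
t: 15.97
tool_pos: [0.469, -0.2557, 0.1047]
orientation: [3.142, -0.0, 2.622]
ft_force: [-0.5, 0.6, -0.3]
opening: 0.0847
grasp_force: 0.0
[-0.02190947 -0.01737454 -0.02160118] [ 0.46905062 -0.2557108   0.10472017] [ 1.79995870e+02 -2.84233765e-03  1.50263672e+02]
[28, 30, 28, 28, 27, 25, 25, 24, 27, 21, 22, 21, 21, 28, 26, 30, 33, 32, 32, 33, 34, 32, 34, 35, 36, 37, 36, 36, 61, 148, 148, 163]
t: 16.85
tool_pos: [0.469, -0.2557, 0.1047]
orientation: [-3.142, -0.0, 1.483]
ft_force: [-0.5, -0.2, 0.3]
opening: 0.085
grasp_force: 0.0
t: 17.68
tool_pos: [0.469, -0.2558, 0.1047]
orientation: [-3.142, -0.0, 0.348]
ft_force: [0.3, 0.3, -0.0]
opening: 0.0854
grasp_force: 0.0
t: 18.1
tool_pos: [0.4692, -0.2556, 0.1049]
orientation: [-3.141, -0.0, 0.357]
ft_force: [-0.6, 1.5, 2.4]
opening: 0.0524
grasp_force: 61.9
```

View pics/w5.png

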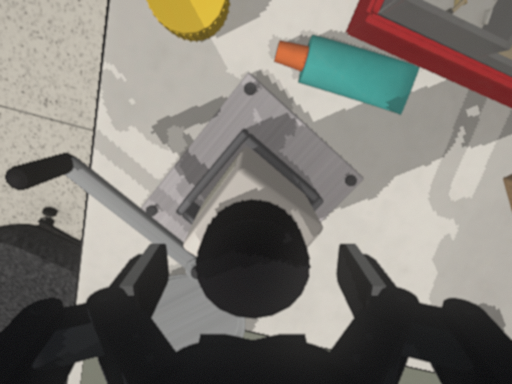

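The cap is still on at about (252,258) and the canister is still seated. Now the second twist.

```bash
for i in 1 2; do python3 -m handwheel '[[[0,0,0.0074,6.5,45],[0,0,0.0074,6.5,45],[0,0,0.0074,6.5,45],[0,0,0.0074,6.5,45],[0,0,0.0074,6.5,45],[0,0,0.0074,6.5,45],[0,0,0.0074,6.5,45],[0,0,0.0074,6.5,45],[0,0,0.0074,6.5,45],[0,0,0.0074,6.5,45]]]'; python3 -c "
from h import *
print(monitor.get_obs()['torque'])"; done
```

```text
t: 18.93
tool_pos: [0.4691, -0.256, 0.1079]
orientation: [3.141, 0.001, 1.496]
ft_force: [-0.8, -0.5, 2.9]
opening: 0.0517
grasp_force: 62.1
[-0.12295076  0.07066393 -0.05496107]
t: 19.77
tool_pos: [0.4693, -0.2563, 0.1109]
orientation: [-3.141, 0.001, 2.63]
ft_force: [1.8, -1.1, 1.5]
opening: 0.0518
grasp_force: 62.2
[-0.25769798 -0.07236306 -0.03756233]
```

```bash
python3 -m handwheel '[[[0,0,0.007,6.5,45],[0,0,0.007,6.5,45],[0,0,0.007,6.5,45],[0,0,0.007,6.5,45],[0,0,0.007,6.5,45],[0,0,0.007,6.5,45],[0,0,0.02,0,45],[0,0,0.02,0,45],[0,0,0.02,0,45]]]'
python3 -m handwheel '[[[0,0,0.04,0,45],[0,0,0.04,0,45],[0,0,0.04,0,45]]]'
```

```text
t: 20.52
tool_pos: [0.4691, -0.2557, 0.1146]
orientation: [3.141, -0.0, -2.982]
ft_force: [0.7, 0.0, -1.0]
opening: 0.0518
grasp_force: 62.7
t: 20.77
tool_pos: [0.4689, -0.2557, 0.1196]
orientation: [3.141, -0.0, -2.98]
ft_force: [-0.7, -0.5, -0.3]
opening: 0.0519
grasp_force: 62.7
```

```bash
python3 -m handwheel '[[[0,0,0.2,0,45],[0,0,0.3,0,45],[0,0,0.4,0,45],[0,0,0.4,0,45],[0,0,0.2,0,45],[0,0,0,0,45]]]'
python3 -m handwheel '[[[0.1,-0.15,0,0,45],[0.2,-0.3,0,0,45],[0.4,-0.55,0,0,45],[0.4,-0.55,0,0,45],[0.4,-0.55,0,0,45],[0.3,-0.4,0,0,45],[0.2,-0.3,0,0,45],[0.1,-0.15,0,0,45],[0,0,0,0,45],[0,0,0,0,45]]]'
python3 - <<'E'
from h import *
a=cam('side');b=cam('wrist')
save(a,'e1.png',crop=(160,130,330,270),s=3); save(b,'e2.png')
c=np.zeros((420,800,3),np.uint8); c[:,:400]=cv2.resize(cv2.imread('pics/e1.png'),(400,420)); c[:300,400:]=cv2.resize(cv2.imread('pics/e2.png'),(400,300))
cv2.imwrite('pics/e.png',np.clip(c*1.4,0,255).astype(np.uint8))
E
```

```text
t: 21.27
tool_pos: [0.4697, -0.2563, 0.1816]
orientation: [-3.139, 0.002, -2.979]
ft_force: [0.1, -0.3, 0.3]
opening: 0.0522
grasp_force: 62.7
t: 22.1
tool_pos: [0.5527, -0.3735, 0.1784]
orientation: [3.14, -0.001, -2.979]
ft_force: [-0.1, -0.0, -0.6]
opening: 0.0518
grasp_force: 62.7
```

View pics/e.png

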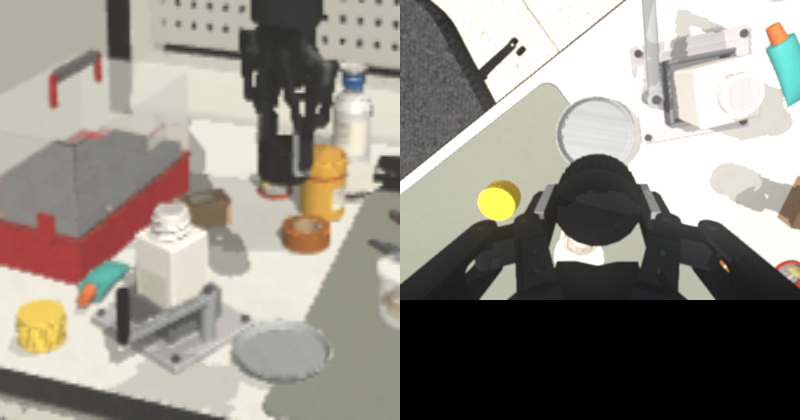

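The cap is held free, the canister stands in the nest, and the dish is at about (252,170) in raw wrist pixels. A quick ray check, then I lower.

```bash
python3 - <<'E'
from h import *
d=cam('wrist'); print(monitor.get_obs()['tool_pos'])
for v in (165,170): print(ray(d,252,v,.01)[:2])
E
python3 -m handwheel '[[[0,0,-0.6,0,45],[0,0,-0.7,0,45],[0,0,-0.7,0,45],[0,0,-0.7,0,45],[0,0,-0.6,0,45],[0,0,-0.3,0,45],[0,0,-0.2,0,45],[0,0,0,0,45]]]'
```

```text
[ 0.55266967 -0.37302577  0.1797006 ]
[ 0.5426121  -0.37488532]
[ 0.54809657 -0.3739815 ]
t: 22.92
tool_pos: [0.5523, -0.3728, 0.0263]
orientation: [3.14, -0.001, -2.978]
ft_force: [0.1, 0.1, -0.5]
opening: 0.0518
grasp_force: 62.7
```

```bash
python3 -m handwheel '[[[-0.03,-0.05,-0.1,0,45],[0,0,-0.1,0,45],[0,0,-0.08,0,45],[0,0,-0.04,0,45],[0,0,0,0,45]]]'; for i in 1 2; do python3 -m handwheel '[[[0,0,-0.03,0,45],[0,0,0,0,45]]]'; done
```

```text
t: 23.33
tool_pos: [0.5518, -0.3758, 0.0147]
orientation: [-3.142, 0.0, -2.979]
ft_force: [0.4, -0.1, -1.6]
opening: 0.052
grasp_force: 62.7
t: 23.5
tool_pos: [0.5519, -0.3758, 0.0136]
orientation: [-3.141, 0.0, -2.979]
ft_force: [-0.7, 0.8, -1.7]
opening: 0.0522
grasp_force: 62.7
t: 23.67
tool_pos: [0.5518, -0.3758, 0.0122]
orientation: [3.142, -0.0, -2.979]
ft_force: [-0.6, -0.4, 0.0]
opening: 0.0521
grasp_force: 62.7
```

```bash
for i in 1 2; do python3 -m handwheel '[[[0,0,-0.025,0,45],[0,0,0,0,45],[0,0,0,0,45]]]'; done
```

```text
t: 23.92
tool_pos: [0.5519, -0.3759, 0.0116]
orientation: [-3.141, 0.0, -2.979]
ft_force: [-0.5, 0.8, 3.5]
opening: 0.052
grasp_force: 63.1
t: 24.17
tool_pos: [0.5519, -0.3759, 0.0116]
orientation: [-3.141, 0.001, -2.979]
ft_force: [-4.3, 2.5, 11.4]
opening: 0.0523
grasp_force: 63.9
```

The cap is on the floor: contact at TCP z = 0.0116, close to the expected 0.0107. I'll ease off, open slightly and retreat.

```bash
python3 -m handwheel '[[[0,0,0.03,0,45],[0,0,0,0,62],[0,0,0,0,62],[0,0,0,0,62],[0,0,0,0,62],[0,0,0.2,0,62],[0,0,0.4,0,62],[0,0,0.7,0,62],[0,0,0.8,0,62],[0,0,0.8,0,62]]]'
python3 -m handwheel '[[[0,0,0.8,0,62],[0,0,0.4,0,62],[0,0,0,0,62],[0,0,0,0,62],[0,0,0,0,62],[0,0,0,0,62],[0,0,0,0,62],[0,0,0,0,62]]]'
python3 - <<'E'
from h import *
d=cam('side'); g=cv2.cvtColor(d['frame'],cv2.COLOR_RGB2GRAY)
c,e=proj(d,[.552,-.376,.0345]),proj(d,[.552,-.376,.006]); print(c,e)
m=(g<55).astype(np.uint8); u0,v0=map(int,(c+e)/2)
m=m[v0-25:v0+25,u0-30:u0+30]
for k in cv2.findContours(m,0,2)[0]:
    if cv2.contourArea(k)>60: x,y,w,h=cv2.boundingRect(k); print(x+u0-30,y+v0-25,w,h)
w=cam('wrist'); g=cv2.cvtColor(w['frame'],cv2.COLOR_RGB2GRAY); m=(g<50).astype(np.uint8)
for k in cv2.findContours(m,0,2)[0]:
    if cv2.contourArea(k)>600: (u,v),r=cv2.minEnclosingCircle(k); print(u,v,r,ray(w,u,v,.0345)[:2])
o=monitor.get_obs(); print(o['tool_pos'],o['t'])
E
```

```text
t: 25.0
tool_pos: [0.5516, -0.3755, 0.129]
orientation: [3.141, -0.001, -2.979]
ft_force: [1.4, -1.2, 1.2]
opening: 0.0618
grasp_force: 0.0
t: 25.67
tool_pos: [0.5516, -0.3756, 0.1744]
orientation: [3.14, -0.001, -2.979]
ft_force: [-0.4, -0.0, -0.0]
opening: 0.0622
grasp_force: 0.0
[279.46336277 237.69684879] [279.27284734 247.37057466]
269 235 21 17
255.5 371.0 255.78175354003906 [ 0.79339999 -0.33157003]
252.1116485595703 176.8139190673828 26.616552352905273 [ 0.54735228 -0.37637451]
66.43756103515625 70.26700592041016 84.78083801269531 [ 0.47726364 -0.55660631]
[ 0.55173911 -0.37571936  0.17488054] 25.7667
```

```bash
python3 -c "
from workcell import manip
print(manip.hand_in())"
```

```text
the job is handed in; nothing more can be done
None
```

The job is handed in at about 26 s (no verdict was returned): the bar is swung about 89° clear, the canister stands in the nest, and the cap came off in two twists and now sits open side down near the middle of the steel dish.

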